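Ease the ratchet press off by one notch

ROBOT

A 6-joint arm with a two-finger parallel gripper is mounted at the origin on a cart in front of the work surface, level with it; the furniture and walls round the work are solid. World frame = base frame: x ahead of the robot, y to its left, z up, the work surface at z = 0. Lengths are in m, angles in degrees, forces in N, time in s.
With the tool pointing down it reaches from about 0.35 to 0.925 m from the base axis. Payload 6.4 kg.
Tool frame: the origin (TCP) lies at the very end of the fingers, on their centre line; the grasp point (between the pads) lies 19 mm behind it (ctrl.hold_point_z is the distance from the TCP to the grasp point, in m); z points along the fingers, y is the direction in which the jaws open and shut (so a half turn about z gives the same grasp; the last joint's range is limited). The gripper opens to 94 mm and grips with 3 to 60 N. Pads are 16 mm wide; open, the fingers measure 119 mm over their backs; the gripper's body (75 mm by 177 mm) begins 78 mm behind the grasp point.
Start: joints at [65.197, 14.043, 89.255, -0, 76.702, -9.975], TCP at [0.166, 0.628, 0.168] pointing down, gripper open.
Joint ranges: [-179.41, 179.41], [-58.25, 129.5], [7.25, 145.43], [-54.29, 234.29], [11.92, 165.04], [-157.13, 157.13]. Speed limits (degrees/s): [147.25, 147.25, 180, 180, 180, 180].

INTERFACE

Orientations are given as a 3x3 rotation matrix whose columns are the frame's x, y, z axes.
In Python, from plant import ctrl gives the robot as it stands.
- The arm moves only by the shell command python3 -m handwheel 'ROWS' [OPENING] [FORCE]. ROWS is JSON, a list of rows, each an object of numbers: "dx", "dy", "dz": the shift along the tool's x, y, z each as a share of 0.4 m, from -1 to 1; "wx", "wy", "wz": the turn, a rotation vector about the tool's x, y, z each as a share of 180 degrees, from -1 to 1. A call has 1 to 10 rows; each row is the pose to reach, as a shift and turn from the pose commanded when the call began, along the tool's axes at that moment, turning the shorter way round; what a row does not reach only later rows make up. A row lasts 1/12 s, in which the tool goes at most 41.7 mm and 7.16 degrees, less where a joint would pass 70% of its speed; a pose out of reach is approached as far as the arm can. A call with a number of a shift or a turn outside -1 to 1 is refused whole. A call with a gripper value outside its range is refused whole. OPENING is the gripper command: -1 is fully open, 1 is shut, values between are in proportion, set as the call begins (- or left out, the last holds). The fingers move at their own pace and stop on an object; FORCE is the grip in N (left out, the last holds). Time passes only in rows, so rows that repeat a pose let the fingers close. It gives the time, the measured TCP pose, the force and the opening at its end, in the units of the state.
- ctrl.observe(): the state, without advancing time (a new reading comes with each control period).
- ctrl.read_camera(name): name is "side" or "top" or "wrist"; returns a dict with "pixels" (480x640x3 uint8, blue, green, red), "camera_matrix" (3x3 intrinsics, pixels), "origin" and "attitude" of the camera in the world. Camera axes: x right, y up, looking along -z (the intrinsics and any distortion apply to the point x, -y, -z); pixel columns grow to the right and rows downward; lengths in m; the calibration is good to about 2 mm. A picture is of the moment at which its call begins. There is no depth.
- ctrl.close_job(): hands the job in, once; it reports no verdict.
The state is a dict: "clock": time; "joint_pos": joint angles; "joint_vel": joint speeds; "effort": joint torques, N m; "position": TCP position; "eef_rot": TCP orientation; "force": force on the tool from outside, world axes, zero at the start; "wrist_torque": the same for the moment, N m; "width": finger opening in m.
Only numpy, scipy, OpenCV 4.12 (cv2) and the standard library are available. Lean on these libraries where they do the work, as an engineer would, in place of code of your own. Each camera call takes 0.05 s, during which the arm holds its last target.

TASK

The small green press squeezes the blank flange on its anvil one notch too hard: ease it by exactly one notch. Using fingertips only and gripping nothing, gently flip the pawl up by its red-ball lever until it stays lying back on its stop, push the upper black-ball spoke so that the ratchet wheel turns back one notch (top of the wheel towards the pawl, the ram rises), then flip the pawl down again so that it drops fully into the next notch and holds. Never slacken the press so far that the pad leaves the flange, and leave the flange and the things round the press where they are.

Things in the scene. Friction and masses are not known exactly. Their poses are not given: they have to be found in the camera images.
- press: Small green rack-and-pinion press, fixed; base 125x165x20 mm. Origin on the worktop under the wheel's axis, in the plane of its teeth; z up, x along the axis away from the robot, y left, from wheel to pawl. All offsets are in this frame. Head and column (192 mm high) lie behind the teeth, x > 8 mm; the steel ram bar stands 211 mm high (216 eased) at x 25..49, y -32..-10 mm.
- pawl_ball (a point): Centre of the red ball (20 mm diameter) on the pawl's lever (9 mm rod, plane x = 0), 50 mm from the pivot. Pawl engaged: 9 mm to the -y side of the pivot, 233 mm above the worktop; pawl lying back: 26 mm to the +y side of the pivot, 227 mm high. A finger has 54 mm between the ball of the engaged pawl and the upper spoke's ball; on its +y side all is free.
- pawl_pivot (a point): The pawl's pivot pin (along x), on the press at x = 0, y = +52 mm, 184 mm above the worktop; fixed parts near it in the pawl's plane reach 195 mm. The pawl's arm and nose (10 mm thick, x -5 to +5 mm) run 48 mm from it to -y, top at 197 mm while engaged, and rise behind a finger that pushes the ball to +y: fingertips at 210 to 215 mm height clear them.
- pawl (a joint): Turn of the pawl, rad: about 0 engaged (nose down in a notch, within 0.03), 0.72 lying back on its stop. It swings freely (under 2 N at the ball): pushing the ball to +y lifts the nose; past about 0.45 the pawl falls back on its stop and stays by its own weight; pushed to -y below about 0.3 it falls onto the wheel by itself.
- wheel_hub (a point): Centre of the spoke hub on the wheel's axis, 150 mm above the worktop, x = -30 mm (plane of the spokes). The steel ratchet wheel on the same axis at x = 0 is 76 mm over its 12 saw teeth, 10 mm thick, teeth 7 mm deep.
- spoke_ball (a point): Centre of the black ball (22 mm diameter) on the upper of three spokes (9 mm rods), 75 mm from the wheel's axis, at x = -30 mm. At the start 218 mm above the worktop, about 32 mm to the -y side of the hub; one notch (30 degrees) back it is about 7 mm to the +y side of the hub, 225 mm high. Push it to +y; its -y side is free. The other two balls are below.
- pad: Round pressure pad under the ram, 40 mm in diameter, on a spring; origin at the centre of its lower face. It presses on the flange with about 8 N at the start, 3 N after one notch, and leaves it after 0.8 rad of the wheel.
- flange: Loose steel blank flange, 70 mm in diameter, 13 mm thick, clamped under the pad on the anvil (its underside 32 mm above the worktop); origin at the centre of its underside. (A like one lies on the worktop at the right, unused.)
- spare_spanner: Loose steel spanner, 28 x 150 x 8 mm, lying to the left of the press; bystander.
- kapton_roll: Loose amber tape roll, 64 mm in diameter, 13 mm high, lying to the right of the press; bystander.
- vial_1: Loose sample vial with black cap, 19 mm in diameter, 58 mm high, standing in front of the press; origin under its centre; bystander.
- wheel (a joint): Turn of the ratchet wheel, rad, growing as it turns back (top to +y, ram up 10 mm per rad); within 0.06 of 0 at the start; a notch is 0.524. Friction holds it where it is left; it takes about 4 N at the ball. Best at 0.40 to 0.55 when the pawl drops (beyond 0.57 the pawl lands in the notch after; less, and it sits part-way up a tooth's back). Against the engaged pawl it stops at 0.57.
Not all that is in view belongs to the job. There is more than one size of the press; the job needs the larger. What is shaped like the flange but blue or purple is not meant.

How it is judged (in metres and radians):
On the way, in this order (a step that is already met when the one before it is completed fails the run):
1. the pawl is lifted and lies back on its stop, the wheel still in its first notch (value of joint pawl above 0.63 rad and value of joint wheel below 0.13 rad), for 0.2 s.
2. the wheel is pushed back with the pawl clear of the teeth (value of joint pawl above 0.4 rad and value of joint wheel above 0.25 rad), for 0.1 s.
At the end, for the whole second after the job is handed in: The wheel stands one notch back (0.36 to 0.61 rad), the pawl is fully down in that notch (under 0.09 rad), both are at rest; the pad still presses on the flange (over 0.5 N), which has moved less than 5 mm; spanner, tape roll and vial have moved less than 15 mm (value of joint wheel between 0.36 and 0.61 rad and value of joint pawl below 0.09 rad and velocity of joint pawl between -0.1 and 0.1 rad/s and velocity of joint wheel between -0.1 and 0.1 rad/s and contact force between pad and flange above 0.5 N and distance of flange from where it was at the start of the episode below 0.005 m and distance of each of spare_spanner, kapton_roll, vial_1 from where it was at the start of the episode below 0.015 m); the robot touches nothing.
It fails at once if the press is slackened so far that the pad leaves the flange (value of joint wheel above 0.76 rad).
It fails at once if the pawl is forced instead of flipped gently (over 20 N) (contact force between the fingers and pawl above 20 N).
It fails at once if a ball is gripped between the fingers instead of pushed ((distance between the grasp point and pawl_ball below 0.015 m and contact force between the fingers and pawl above 0.3 N) or (distance between the grasp point and spoke_ball below 0.015 m and contact force between the fingers and wheel above 0.3 N)).
It fails at once if the flange is moved, lifted or touched (distance of flange from where it was at the start of the episode above 0.008 m or contact force between the fingers and flange above 1 N).
It fails at once if the spanner, tape roll or vial is knocked, lifted or carried away (distance of any of spare_spanner, kapton_roll, vial_1 from where it was at the start of the episode above 0.02 m).
It also fails if it takes over 51 s, if anything falls off the work surface, if the arm or the gripper's body presses on something with over 40 N, if the wrist force passes 120 N, or if a joint passes its speed limit or range.

## Working session

There is one attempt and no reset: what is moved stays moved. The work goes in short steps, Python scripts to look and compute and a shell command to move; the robot and the scene stay as the last step left them, time stands still between calls to the robot, and variables do not carry over. Pictures are saved under pics/ and viewed, and the job is handed in when it is done.

```bash
ls; mkdir -p pics
python3 - <<'E'
from plant import ctrl
import cv2,numpy as np
o=ctrl.observe();print(o)
print(ctrl.hold_point_z)
for n in ["side","top","wrist"]:
    r=ctrl.read_camera(n);cv2.imwrite(f"pics/{n}0.png",r["pixels"])
    print(n,{k:np.round(v,4).tolist() for k,v in r.items() if k!="pixels"})
E
```

```text
pics
{'clock': 0.0, 'joint_pos': array([ 6.51968883e+01,  1.40807690e+01,  8.93237631e+01,  1.16607694e-03,
        7.67006530e+01, -9.97395190e+00]), 'joint_vel': array([ 0.06864522,  0.07989188, -0.06497793,  0.05275563,  0.00624939,
       -0.03548245]), 'effort': array([ 4.23638003e-04, -4.15838063e+01, -3.14601481e+01,  6.84484374e-02,
        3.33468954e-02, -1.61664675e-04]), 'position': array([0.16605538, 0.62775441, 0.16679359]), 'eef_rot': array([[-9.66691923e-01,  2.55941606e-01, -7.88110376e-04],
       [ 2.55942597e-01,  9.66690559e-01, -1.65817051e-03],
       [ 3.37464036e-04, -1.80465105e-03, -9.99998315e-01]]), 'force': array([-0.07394189,  0.36104308,  0.99693376]), 'wrist_torque': array([-0.05744213,  0.02539699,  0.01912286]), 'width': 0.09428135502748529}
0.0188
side {'camera_matrix': [[564.7301, 0.0, 324.9523], [0.0, 564.7301, 244.97], [0.0, 0.0, 1.0]], 'origin': [0.8075, 0.5293, 1.1447], 'attitude': [[-0.8133, -0.5, 0.2976], [0.5818, -0.7061, 0.4037], [0.0083, 0.5014, 0.8651]]}
top {'camera_matrix': [[456.8214, 0.0, 320.4247], [0.0, 456.8214, 236.7578], [0.0, 0.0, 1.0]], 'origin': [0.1466, 0.0607, 1.0082], 'attitude': [[-0.0377, 0.939, -0.342], [-0.9993, -0.0379, 0.0061], [-0.0072, 0.3419, 0.9397]]}
wrist {'camera_matrix': [[331.9195, 0.0, 321.6277], [0.0, 331.9195, 240.8585], [0.0, 0.0, 1.0]], 'origin': [0.1029, 0.6438, 0.383], 'attitude': [[0.2567, -0.941, -0.2204], [0.9665, 0.2498, 0.059], [-0.0005, -0.2282, 0.9736]]}
```

View pics/side0.png

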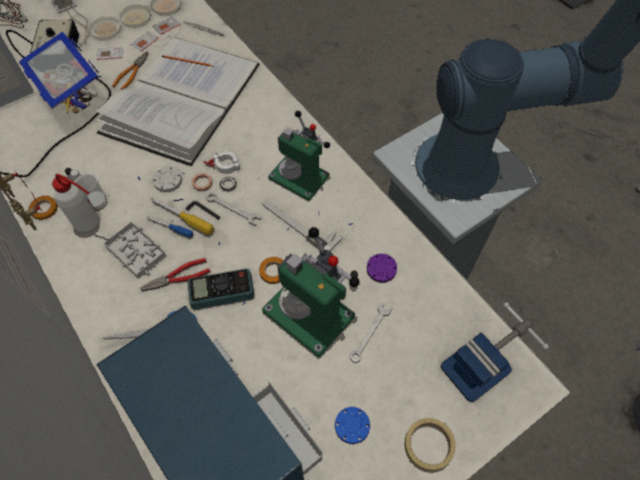

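View pics/top0.png

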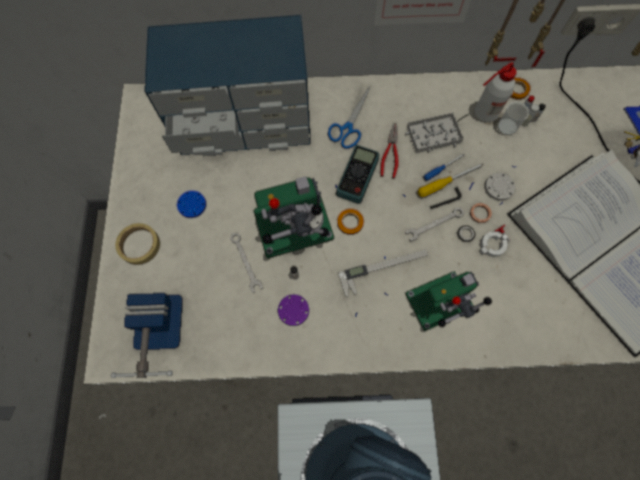

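View pics/wrist0.png

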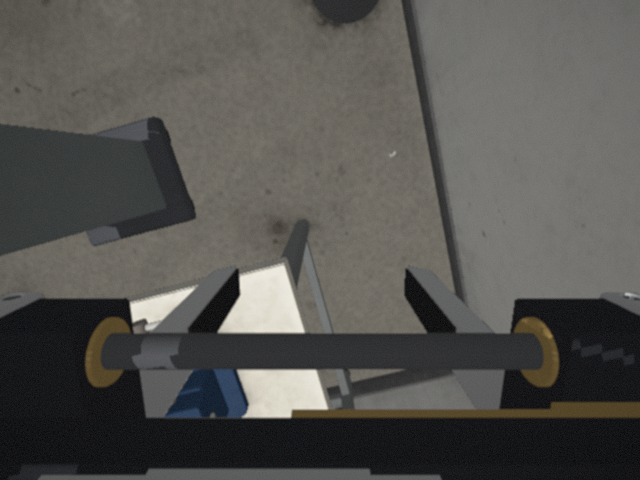

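The larger press is at about (293,215) in top and (312,300) in side. I'll enlarge those areas.

Run:
```python
import cv2
a=cv2.imread("pics/top0.png")[165:290,225:365];cv2.imwrite("pics/top0c.png",cv2.resize(a,None,fx=5,fy=5,interpolation=cv2.INTER_CUBIC)[:600])
a=cv2.imread("pics/side0.png")[220:370,250:410];cv2.imwrite("pics/side0c.png",cv2.resize(a,None,fx=4,fy=4,interpolation=cv2.INTER_CUBIC))
```

```text
(no output)
```

View pics/top0c.png

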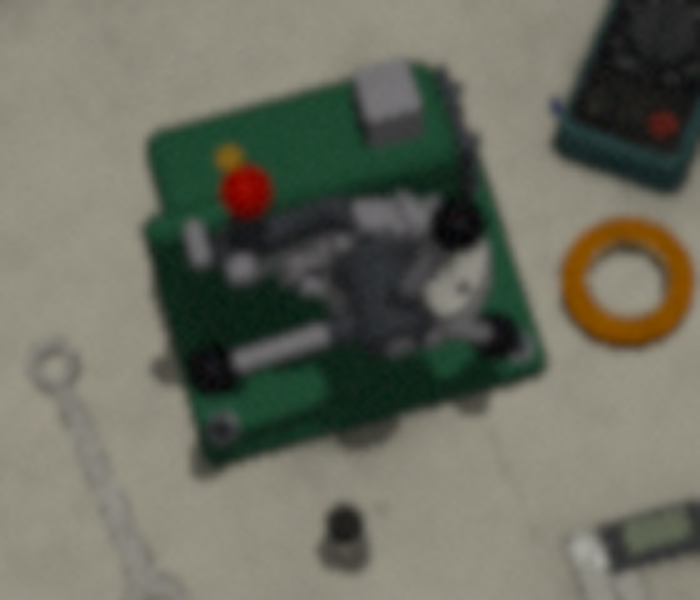

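View pics/side0c.png

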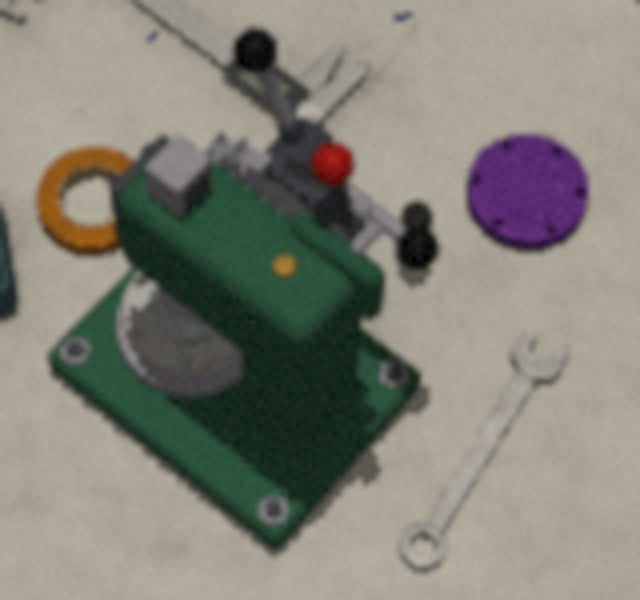

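```bash
cat > fit.py <<'E'
import numpy as np, json
C={"side":(564.7301,324.9523,244.97,[0.8075,0.5293,1.1447],[[-0.8133,-0.5,0.2976],[0.5818,-0.7061,0.4037],[0.0083,0.5014,0.8651]]),
"top":(456.8214,320.4247,236.7578,[0.1466,0.0607,1.0082],[[-0.0377,0.939,-0.342],[-0.9993,-0.0379,0.0061],[-0.0072,0.3419,0.9397]])}
def proj(n,p):
    f,cx,cy,o,R=C[n]; q=np.array(R).T@(np.asarray(p)-o); return np.array([cx+f*q[0]/-q[2],cy-f*q[1]/-q[2]])
def press(P,p): 
    x,y,a=P[:3];c,s=np.cos(a),np.sin(a); return np.array([x+c*p[0]-s*p[1],y+s*p[0]+c*p[1],p[2]])
def spoke(w,k): # angle from vertical toward +y
    a=-np.arctan2(.032,.068)+w+k*2*np.pi/3; return [-.03,.075*np.sin(a),.150+.075*np.cos(a)]
def ball(t): 
    a=-np.arctan2(.009,.049)+t; return [0,.052+.05*np.sin(a),.184+.05*np.cos(a)]
E
python3 - <<'E'
from fit import *
from scipy.optimize import least_squares
T=lambda x,y:np.array([225+(x+.5)/5-.5,165+(y+.5)/5-.5]); S=lambda x,y:np.array([250+(x+.5)/4-.5,220+(y+.5)/4-.5])
ob=[("top",T(246,192),"b"),("top",T(459,222),0),("top",T(497,333),-1),("top",T(212,367),1),
("side",S(332,164),"b"),("side",S(256,49),0),("side",S(417,246),1)]
def res(P):
    return np.concatenate([proj(n,press(P,ball(0) if k=="b" else spoke(P[3],k)))-u for n,u,k in ob])
for x0 in ([.45,.1,0,0],[.45,.1,-.2,0]):
    r=least_squares(res,x0);print(r.x,np.round(r.fun,1))
P=r.x
for nm,p in [("ball",ball(0)),("spoke",spoke(P[3],0)),("piv",[0,.052,.184]),("back ball",ball(.72))]: print(nm,press(P,p).round(4))
def tri(a,b):
    f=lambda q:np.r_[proj("top",q)-a,proj("side",q)-b]
    r=least_squares(f,[.45,.1,.2]);return r.x.round(4),r.fun.round(1)
print(tri(ob[0][1],ob[4][1]),tri(ob[1][1],ob[5][1]))
E
```

```text
[0.51124856 0.09759894 0.25208823 0.0284045 ] [ 0.2 -0.9 -0.  -0.  -0.2 -0.   0.3 -0.   0.6 -0.4  0.1 -0.1  0.3  0.1]
[0.51124856 0.09759894 0.25208823 0.0284045 ] [ 0.2 -0.9 -0.  -0.  -0.2 -0.   0.3 -0.   0.6 -0.4  0.1 -0.1  0.3  0.1]
ball [0.5005 0.1392 0.2332]
spoke [0.4897 0.0611 0.2187]
piv [0.4983 0.148  0.184 ]
back ball [0.4919 0.1728 0.2269]
(array([0.5005, 0.1391, 0.2307]), array([ 0.4, -0.3,  0.5,  0.2])) (array([0.4898, 0.061 , 0.2185]), array([ 0., -0.,  0.,  0.]))
```

```bash
cat > h.py <<'E'
from fit import *
import sys
from scipy.spatial.transform import Rotation as Ro
from plant import ctrl
P=[0.51125,0.0976,0.2521,0.0284]
c,s=np.cos(P[2]),np.sin(P[2])
RT=np.array([[-c,-s,0],[-s,c,0],[0,0,-1]]).T.T
RT=np.column_stack([[-c,-s,0],[-s,c,0],[0,0,-1]])
def show(tg=None):
    o=ctrl.observe();p=o["position"];R=o["eef_rot"]
    d=p-np.array([P[0],P[1],0]);print("t",round(o["clock"],2),"press mm",(1e3*np.array([c*d[0]+s*d[1],-s*d[0]+c*d[1],d[2]])).round(1),"F",o["force"].round(1),"w",round(o["width"],4))
    if tg is not None:
        w=press(P,np.array(tg)/1e3)
        print("d",(R.T@(w-p)/.4).round(4),"rot",(Ro.from_matrix(R.T@RT).as_rotvec()/np.pi).round(4))
if __name__=="__main__": show([float(v) for v in sys.argv[1:4]] if len(sys.argv)>3 else None)
E
python3 h.py 0 7 320
```

```text
t 0.15 press mm [-201.9  599.6  167. ] F [-0.8  1.  -0.4] w 0.094
d [-1.1647 -1.0461 -0.3812] rot [-0.0004 -0.0002 -0.1626]
```

```bash
python3 -m handwheel '[{"dz":-0.1},{"dz":-0.2},{"dz":-0.3},{"dz":-0.38,"wz":-0.04},{"dx":-0.05,"dy":-0.05,"dz":-0.38,"wz":-0.08},{"dx":-0.12,"dy":-0.11,"dz":-0.38,"wz":-0.12},{"dx":-0.19,"dy":-0.17,"dz":-0.38,"wz":-0.162},{"dx":-0.26,"dy":-0.23,"dz":-0.38,"wz":-0.162},{"dx":-0.33,"dy":-0.29,"dz":-0.38,"wz":-0.162},{"dx":-0.4,"dy":-0.35,"dz":-0.38,"wz":-0.162}]' 1 5; python3 h.py 0 7 320
```

```text
t 0.15 press mm [-201.9  599.6  167. ] F [-0.8  1.  -0.4] w 0.094
d [-1.1647 -1.0461 -0.3812] rot [-0.0004 -0.0002 -0.1626]$[0]: bad value
```

The call was refused without moving, so each row probably needs all six keys.

```bash
python3 -m handwheel '[{"dx":0,"dy":0,"dz":-0.1,"wx":0,"wy":0,"wz":0},{"dx":0,"dy":0,"dz":-0.2,"wx":0,"wy":0,"wz":0},{"dx":0,"dy":0,"dz":-0.3,"wx":0,"wy":0,"wz":0},{"dx":0,"dy":0,"dz":-0.38,"wx":0,"wy":0,"wz":-0.04},{"dx":-0.05,"dy":-0.05,"dz":-0.38,"wx":0,"wy":0,"wz":-0.08},{"dx":-0.12,"dy":-0.11,"dz":-0.38,"wx":0,"wy":0,"wz":-0.12},{"dx":-0.19,"dy":-0.17,"dz":-0.38,"wx":0,"wy":0,"wz":-0.162},{"dx":-0.26,"dy":-0.23,"dz":-0.38,"wx":0,"wy":0,"wz":-0.162},{"dx":-0.33,"dy":-0.29,"dz":-0.38,"wx":0,"wy":0,"wz":-0.162},{"dx":-0.4,"dy":-0.35,"dz":-0.38,"wx":0,"wy":0,"wz":-0.162}]' 1 5; python3 h.py 0 7 320
```

```text
clock: 0.98
position: [0.2856, 0.4504, 0.3195]
eef_rot: [[-0.969, -0.248, -0.0], [-0.248, 0.969, -0.0], [0.0, -0.0, -1.0]]
force: [1.5, -0.3, -0.5]
width: 0.0305
t 0.98 press mm [-130.5  398.   319.5] F [ 1.5 -0.3 -0.5] w 0.0305
d [-0.3276 -0.977  -0.001 ] rot [-0.0001 -0.0001 -0.0005]
```

```bash
python3 -m handwheel '[{"dx":-0.03,"dy":-0.09,"dz":0,"wx":0,"wy":0,"wz":0},{"dx":-0.06,"dy":-0.18,"dz":0,"wx":0,"wy":0,"wz":0},{"dx":-0.09,"dy":-0.27,"dz":0,"wx":0,"wy":0,"wz":0},{"dx":-0.12,"dy":-0.36,"dz":0,"wx":0,"wy":0,"wz":0},{"dx":-0.15,"dy":-0.45,"dz":0,"wx":0,"wy":0,"wz":0},{"dx":-0.18,"dy":-0.54,"dz":0,"wx":0,"wy":0,"wz":0},{"dx":-0.21,"dy":-0.63,"dz":0,"wx":0,"wy":0,"wz":0},{"dx":-0.24,"dy":-0.72,"dz":0,"wx":0,"wy":0,"wz":0},{"dx":-0.27,"dy":-0.81,"dz":0,"wx":0,"wy":0,"wz":0},{"dx":-0.3,"dy":-0.9,"dz":0,"wx":0,"wy":0,"wz":0}]' ; python3 h.py 0 7 320
```

```text
clock: 1.82
position: [0.4911, 0.1312, 0.3197]
eef_rot: [[-0.969, -0.247, -0.0], [-0.247, 0.969, 0.0], [-0.0, 0.0, -1.0]]
force: [0.3, 0.5, -0.5]
width: 0.0006
t 1.82 press mm [-11.1  37.6 319.7] F [ 0.3  0.5 -0.5] w 0.0006
d [-0.028  -0.0763 -0.0007] rot [ 0.      0.     -0.0007]
```

```bash
python3 -m handwheel '[{"dx":-0.02,"dy":-0.05,"dz":0,"wx":0,"wy":0,"wz":0},{"dx":-0.03,"dy":-0.08,"dz":0,"wx":0,"wy":0,"wz":0},{"dx":-0.03,"dy":-0.08,"dz":0,"wx":0,"wy":0,"wz":0},{"dx":-0.03,"dy":-0.08,"dz":0,"wx":0,"wy":0,"wz":0}]' ; python3 h.py 0 7 214
python3 - <<'E'
from plant import ctrl
import cv2,numpy as np
for n in ["side","top","wrist"]:
    r=ctrl.read_camera(n);cv2.imwrite(f"pics/{n}1.png",r["pixels"])
a=cv2.imread("pics/top1.png")[165:290,225:365];a=cv2.resize(a,(448,400))
b=cv2.imread("pics/wrist1.png");b=cv2.resize(b,(352,264));
cv2.imwrite("pics/m1.png",np.hstack([a,np.vstack([b,np.zeros((136,352,3),np.uint8)])]))
E
```

```text
clock: 2.15
position: [0.5098, 0.1053, 0.3196]
eef_rot: [[-0.969, -0.247, -0.001], [-0.247, 0.969, 0.001], [0.001, 0.001, -1.0]]
force: [-0.8, 1.7, -0.3]
width: 0.0002
t 2.15 press mm [  0.5   7.8 319.6] F [-0.8  1.7 -0.3] w 0.0002
d [ 0.0011 -0.0022  0.2639] rot [ 0.0002 -0.0002 -0.0007]
```

View pics/wrist1.png

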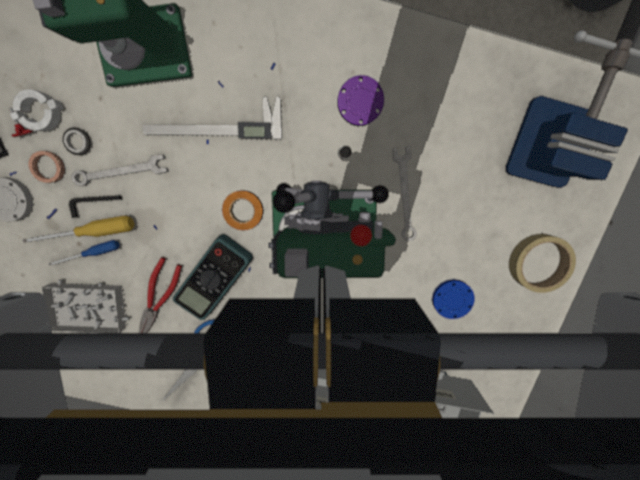

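View pics/m1.png

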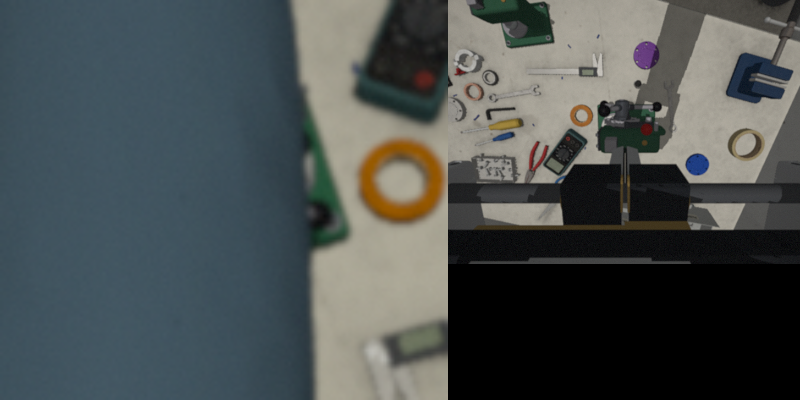

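The closed fingers, with their tip near (322,268), lie between the red ball at (361,235) and the spoke ball at (284,200). Next I descend.

```bash
python3 -m handwheel '[{"dx":0,"dy":0,"dz":0.08,"wx":0,"wy":0,"wz":0},{"dx":0,"dy":0,"dz":0.16,"wx":0,"wy":0,"wz":0},{"dx":0,"dy":0,"dz":0.22,"wx":0,"wy":0,"wz":0},{"dx":0,"dy":0,"dz":0.265,"wx":0,"wy":0,"wz":0},{"dx":0,"dy":0,"dz":0.265,"wx":0,"wy":0,"wz":0}]' ; python3 h.py 0 20 213
python3 - <<'E'
from h import *
import cv2
r=ctrl.read_camera("wrist");cv2.imwrite("pics/wrist2.png",r["pixels"])
K=r["camera_matrix"]
def pr(p):
    q=np.array(r["attitude"]).T@(press(P,p)-r["origin"]);return (K[0,2]+K[0,0]*q[0]/-q[2],K[1,2]-K[1,1]*q[1]/-q[2])
print(pr(ball(0)),pr(spoke(P[3],0)))
cv2.imwrite("pics/wrist2c.png",cv2.resize(r["pixels"][120:340,200:480],None,fx=2.8,fy=2.7,interpolation=cv2.INTER_CUBIC))
E
```

```text
clock: 2.72
position: [0.5068, 0.1062, 0.2094]
eef_rot: [[-0.968, -0.249, -0.008], [-0.249, 0.968, 0.0], [0.008, 0.002, -1.0]]
force: [-0.5, -0.5, -1.7]
width: 0.0003
t 2.72 press mm [ -2.2   9.4 209.4] F [-0.5 -0.5 -1.7] w 0.0003
d [-0.0053  0.0264 -0.0089] rot [ 0.0007 -0.0024 -0.    ]
(np.float64(378.42520089448504), np.float64(276.71958387803227)) (np.float64(261.05934653451624), np.float64(224.38905619794394))
```

View pics/wrist2c.png

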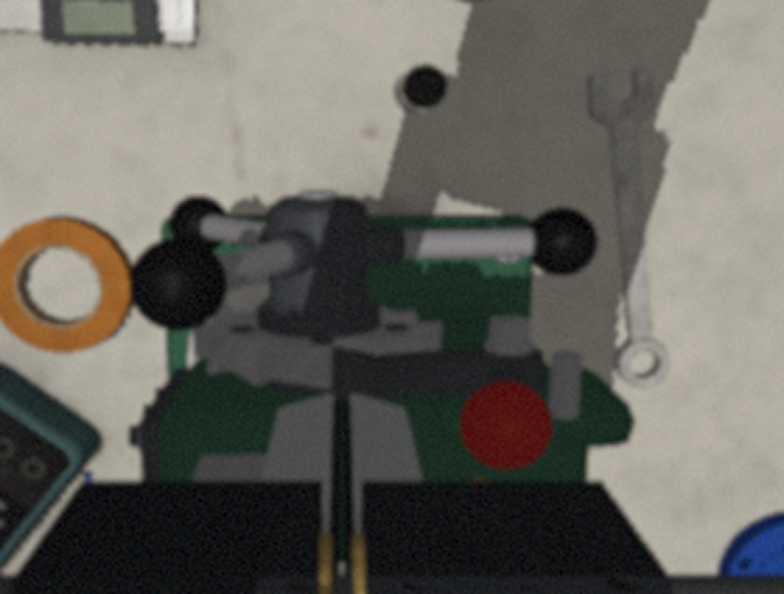

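```bash
python3 -m handwheel '[{"dx":-0.005,"dy":0.005,"dz":-0.01,"wx":0,"wy":0,"wz":0},{"dx":-0.005,"dy":0.012,"dz":-0.01,"wx":0,"wy":0,"wz":0},{"dx":-0.005,"dy":0.02,"dz":-0.01,"wx":0,"wy":0,"wz":0},{"dx":-0.005,"dy":0.02,"dz":-0.01,"wx":0,"wy":0,"wz":0}]' ; python3 h.py 0 45 214
```

```text
clock: 3.1
position: [0.5107, 0.1139, 0.2195]
eef_rot: [[-0.969, -0.248, 0.003], [-0.248, 0.969, 0.0], [-0.003, -0.0, -1.0]]
force: [0.8, 0.3, 0.1]
width: 0.0004
t 3.1 press mm [  3.6  15.9 219.5] F [0.8 0.3 0.1] w 0.0004
d [0.009  0.0727 0.0137] rot [-0.0002  0.0008 -0.0004]
```

```bash
python3 -m handwheel '[{"dx":0.008,"dy":0,"dz":0.008,"wx":0,"wy":0,"wz":0},{"dx":0.008,"dy":0,"dz":0.008,"wx":0,"wy":0,"wz":0},{"dx":0.008,"dy":0,"dz":0.008,"wx":0,"wy":0,"wz":0},{"dx":0.008,"dy":0,"dz":0.008,"wx":0,"wy":0,"wz":0}]' ; python3 h.py 0 45 214
```

```text
clock: 3.43
position: [0.5069, 0.1123, 0.2146]
eef_rot: [[-0.969, -0.247, -0.0], [-0.247, 0.969, -0.0], [0.0, 0.0, -1.0]]
force: [0.6, -0.4, 0.1]
width: 0.0004
t 3.43 press mm [ -0.6  15.3 214.6] F [ 0.6 -0.4  0.1] w 0.0004
d [-0.0013  0.0742  0.0014] rot [ 0.     -0.0001 -0.0007]
```

Settled at the right height. Now a slow push to +y.

```bash
python3 -m handwheel '[{"dx":0,"dy":0.005,"dz":0.001,"wx":0,"wy":0,"wz":0},{"dx":0,"dy":0.012,"dz":0.001,"wx":0,"wy":0,"wz":0},{"dx":0,"dy":0.019,"dz":0.001,"wx":0,"wy":0,"wz":0},{"dx":0,"dy":0.026,"dz":0.001,"wx":0,"wy":0,"wz":0},{"dx":0,"dy":0.033,"dz":0.001,"wx":0,"wy":0,"wz":0},{"dx":0,"dy":0.04,"dz":0.001,"wx":0,"wy":0,"wz":0},{"dx":0,"dy":0.045,"dz":0.001,"wx":0,"wy":0,"wz":0},{"dx":0,"dy":0.045,"dz":0.001,"wx":0,"wy":0,"wz":0}]' ; python3 h.py 0 45 214
cat > pic.py <<'E'
import sys,cv2
from plant import ctrl
r=ctrl.read_camera("wrist");cv2.imwrite(f"pics/{sys.argv[1]}.png",cv2.resize(r["pixels"][120:340,200:480],None,fx=2.8,fy=2.7,interpolation=cv2.INTER_CUBIC))
E
python3 pic.py a1
```

```text
clock: 4.1
position: [0.5024, 0.1302, 0.2143]
eef_rot: [[-0.969, -0.248, 0.0], [-0.248, 0.969, 0.0], [-0.0, 0.0, -1.0]]
force: [0.1, -0.3, -0.7]
width: 0.0006
t 4.1 press mm [ -0.4  33.8 214.3] F [ 0.1 -0.3 -0.7] w 0.0006
d [-0.001   0.028   0.0007] rot [ 0.      0.     -0.0005]
```

View pics/a1.png

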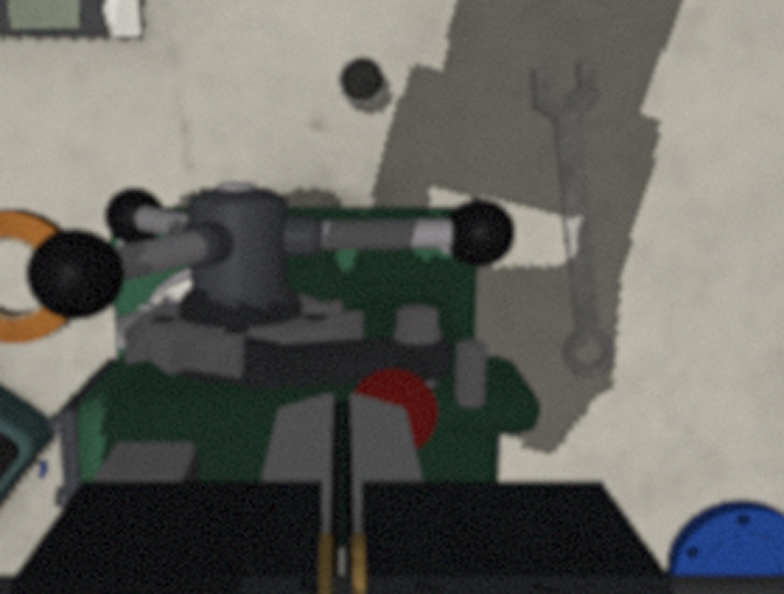

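```bash
cat > pj.py <<'E'
from h import *
def go():
    r=ctrl.read_camera("wrist");K=r["camera_matrix"];o=ctrl.observe()
    def px(w):
        q=np.array(r["attitude"]).T@(w-r["origin"]);u=np.array([K[0,2]+K[0,0]*q[0]/-q[2],K[1,2]-K[1,1]*q[1]/-q[2]]);return ((u-[200,120])*[2.8,2.7]).round()
    for t in (0,.1,.2,.4,.6,.72): print("ball",t,px(press(P,ball(t))))
    print("spoke0",px(press(P,spoke(P[3],0))))
    for x in (.008,-.008):
      for y in (0,.0125,-.0125):
        for z in (0,-.03): print("tcp",x,y,z,px(o["position"]+o["eef_rot"]@[x,y,z]))
go()
E
python3 pj.py
```

```text
ball 0 [387. 410.]
ball 0.1 [410. 411.]
ball 0.2 [432. 411.]
ball 0.4 [476. 409.]
ball 0.6 [516. 405.]
ball 0.72 [537. 401.]
spoke0 [ 69. 272.]
tcp 0.008 0 0 [344. 354.]
tcp 0.008 0 -0.03 [345. 389.]
tcp 0.008 0.0125 0 [396. 354.]
tcp 0.008 0.0125 -0.03 [405. 389.]
tcp 0.008 -0.0125 0 [292. 354.]
tcp 0.008 -0.0125 -0.03 [285. 390.]
tcp -0.008 0 0 [344. 415.]
tcp -0.008 0 -0.03 [345. 459.]
tcp -0.008 0.0125 0 [396. 415.]
tcp -0.008 0.0125 -0.03 [404. 459.]
tcp -0.008 -0.0125 0 [293. 415.]
tcp -0.008 -0.0125 -0.03 [287. 459.]
```

Run:
```python
from h import *
import cv2
r=ctrl.read_camera("side")["pixels"];cv2.imwrite("pics/s2.png",cv2.resize(r[200:350,230:430],None,fx=4,fy=4,interpolation=cv2.INTER_CUBIC))
w=cv2.imread("pics/wrist0.png");cv2.imwrite("pics/w0c.png",cv2.resize(w[240:400,180:520],None,fx=2.3,fy=2.3,interpolation=cv2.INTER_CUBIC))
p=ctrl.observe()["position"]
for z in (0,.03,.06):
    print((proj("side",p+[0,0,z])-[230,200])*4)
```

```text
[396.71657073 248.22982701]
[397.68775296 216.9927136 ]
[398.70909331 184.14231442]
```

View pics/s2.png

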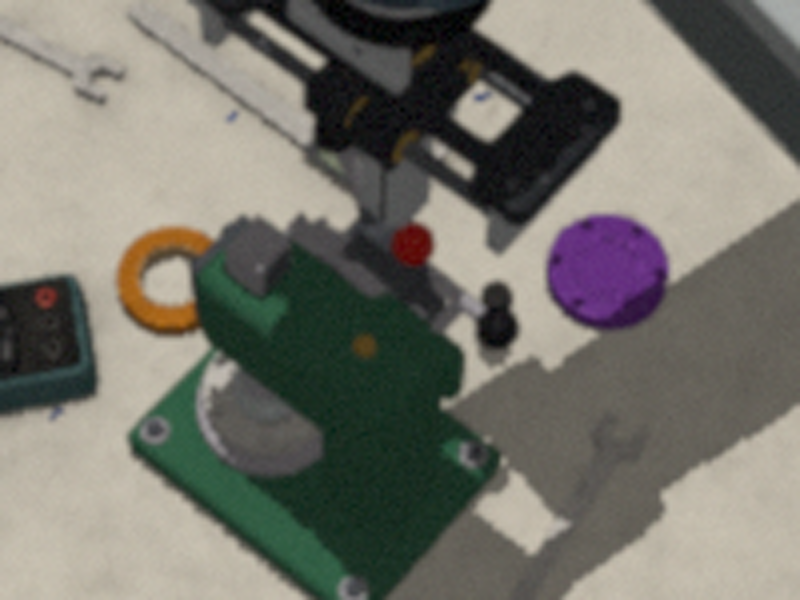

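View pics/w0c.png

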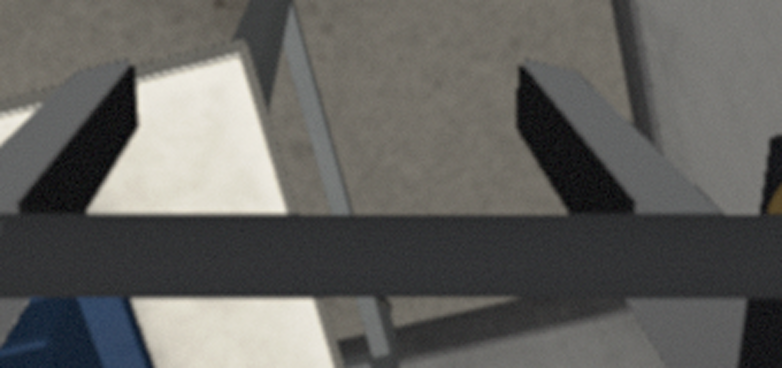

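Run:
```python
from h import *
import cv2
o=ctrl.observe();p=o["position"];R=o["eef_rot"]
r=ctrl.read_camera("side")["pixels"]
a=cv2.resize(r[225:275,300:360],None,fx=12,fy=12,interpolation=cv2.INTER_CUBIC)
b=a.copy()
for k,(dz,col) in enumerate([(0,(0,0,255)),(-.01,(0,255,255)),(-.02,(255,255,0)),(-.03,(255,0,255))]):
    q=[((proj("side",p+R@[x,y,dz])-[300,225])*12+6).astype(int) for x,y in ((.008,.0125),(.008,-.0125),(-.008,-.0125),(-.008,.0125))]
    cv2.polylines(b,[np.array(q)],True,col,1)
cv2.imwrite("pics/s3.png",b)
```

```text
(no output)
```

View pics/s3.png

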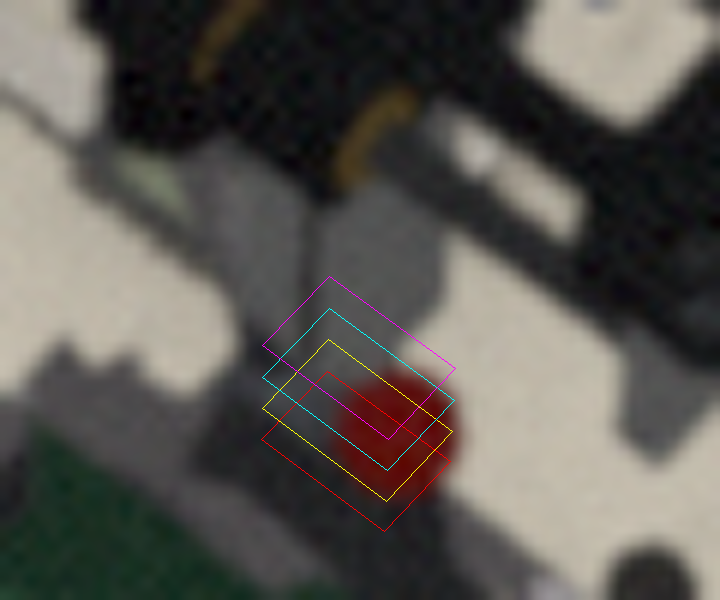

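Run:
```python
import numpy as np
from scipy.optimize import least_squares
f,cx,cy=331.92,321.63,240.86
o=np.array([0.1029,0.6438,0.383]);A=np.array([[0.2567,-0.941,-0.2204],[0.9665,0.2498,0.059],[-0.0005,-0.2282,0.9736]])
p=np.array([0.16605538,0.62775441,0.16679359]);R=np.array([[-.966692,.255942,-.000788],[.255943,.966691,-.001658],[.000337,-.0018,-1]])
q=lambda x,y,w=2.3:np.array([180+(x+.5)/w-.5,240+(y+.5)/w-.5])
ob=[((1,1),q(518,66)),((-1,1),q(518,128)),((1,-1),q(133,66)),((-1,-1),q(137,128))]
def res(v):
    out=[]
    for (a,b),u in ob:
        c=A.T@(p+R@[v[0]+a*.008,v[1]+b*.0471,v[2]]-o);out+=list(np.array([cx+f*c[0]/-c[2],cy-f*c[1]/-c[2]])-u)
    return np.array(out)
r=least_squares(res,[0,0,0]);print(r.x,r.fun.round(1))
```

```text
[-0.00034713 -0.0008269  -0.03870732] [ 0.8  0.  -0.8 -0.2  0.   0.2 -0.1 -0. ]
```

Measured in both views, the visible fingertips end about 39 mm behind the reported TCP, and they stay centred sideways. That explains why the fingers passed over the ball, which hasn't moved. I'll work with the real tip from here, so I back off, go lower and check.

```bash
sed -i 's/p=o\["position"\];R=o\["eef_rot"\]$/R=o["eef_rot"];p=o["position"]+R@[0,0,-.0387]/' h.py; python3 -m handwheel '[{"dx":0,"dy":-0.03,"dz":0,"wx":0,"wy":0,"wz":0},{"dx":0,"dy":-0.067,"dz":0,"wx":0,"wy":0,"wz":0},{"dx":0,"dy":-0.067,"dz":0,"wx":0,"wy":0,"wz":0},{"dx":0,"dy":-0.067,"dz":0.02,"wx":0,"wy":0,"wz":0},{"dx":0,"dy":-0.067,"dz":0.04,"wx":0,"wy":0,"wz":0},{"dx":0,"dy":-0.067,"dz":0.06,"wx":0,"wy":0,"wz":0},{"dx":0,"dy":-0.067,"dz":0.075,"wx":0,"wy":0,"wz":0},{"dx":0,"dy":-0.067,"dz":0.075,"wx":0,"wy":0,"wz":0},{"dx":0,"dy":-0.067,"dz":0.075,"wx":0,"wy":0,"wz":0}]'; python3 h.py 0 7 214; python3 pic.py a2
python3 - <<'E'
from h import *
import cv2
r=ctrl.read_camera("side")["pixels"];cv2.imwrite("pics/s4.png",cv2.resize(r[200:350,230:430],None,fx=4,fy=4,interpolation=cv2.INTER_CUBIC))
E
```

```text
clock: 5.05
position: [0.5086, 0.1042, 0.1835]
eef_rot: [[-0.969, -0.248, -0.001], [-0.248, 0.969, 0.0], [0.001, 0.0, -1.0]]
force: [0.3, 0.2, 0.9]
width: 0.0004
t 5.05 press mm [ -0.9   7.  222.2] F [0.3 0.2 0.9] w 0.0004
d [-0.0022  0.      0.0204] rot [ 0.0001 -0.0004 -0.0005]
```

View pics/a2.png

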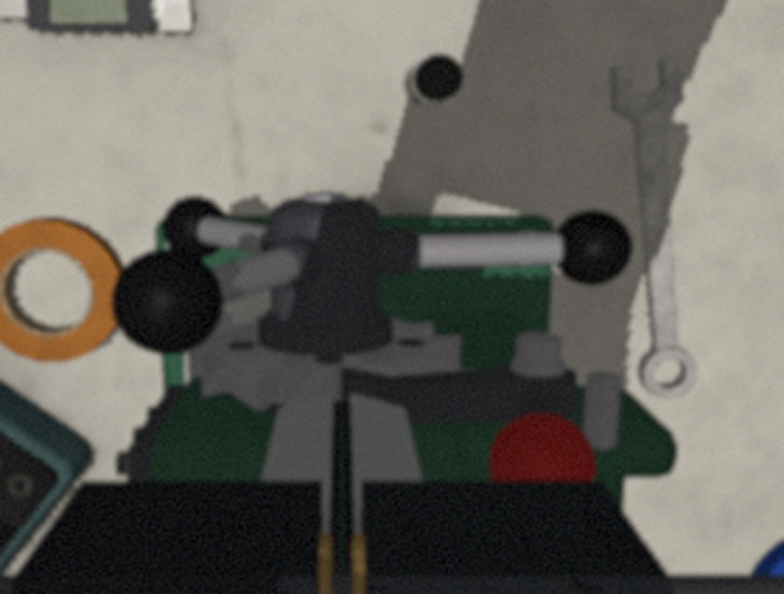

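View pics/s4.png

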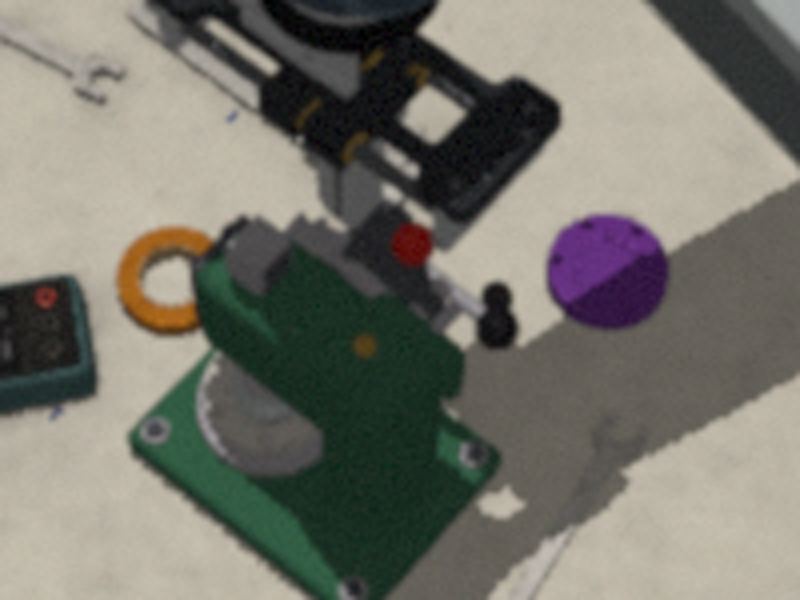

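```bash
python3 -m handwheel '[{"dx":-0.002,"dy":0,"dz":0.01,"wx":0,"wy":0,"wz":0},{"dx":-0.002,"dy":0,"dz":0.022,"wx":0,"wy":0,"wz":0},{"dx":-0.002,"dy":0,"dz":0.022,"wx":0,"wy":0,"wz":0},{"dx":-0.002,"dy":0.008,"dz":0.022,"wx":0,"wy":0,"wz":0},{"dx":-0.002,"dy":0.016,"dz":0.022,"wx":0,"wy":0,"wz":0},{"dx":-0.002,"dy":0.023,"dz":0.022,"wx":0,"wy":0,"wz":0},{"dx":-0.002,"dy":0.03,"dz":0.022,"wx":0,"wy":0,"wz":0},{"dx":-0.002,"dy":0.037,"dz":0.022,"wx":0,"wy":0,"wz":0},{"dx":-0.002,"dy":0.044,"dz":0.022,"wx":0,"wy":0,"wz":0},{"dx":-0.002,"dy":0.05,"dz":0.022,"wx":0,"wy":0,"wz":0}]'; python3 h.py 0 46 213; python3 pic.py a3;python3 pj.py | head -6
```

```text
clock: 5.98
position: [0.505, 0.1238, 0.1756]
eef_rot: [[-0.969, -0.248, 0.0], [-0.248, 0.969, -0.0], [-0.0, -0.0, -1.0]]
force: [-0.2, 0.4, -0.2]
width: 0.0006
t 5.98 press mm [  0.4  26.9 214.3] F [-0.2  0.4 -0.2] w 0.0006
d [0.0012 0.0477 0.0032] rot [-0.0001  0.0001 -0.0006]
ball 0 [433. 471.]
ball 0.1 [461. 473.]
ball 0.2 [489. 473.]
ball 0.4 [542. 470.]
ball 0.6 [589. 464.]
ball 0.72 [614. 458.]
```

View pics/a3.png

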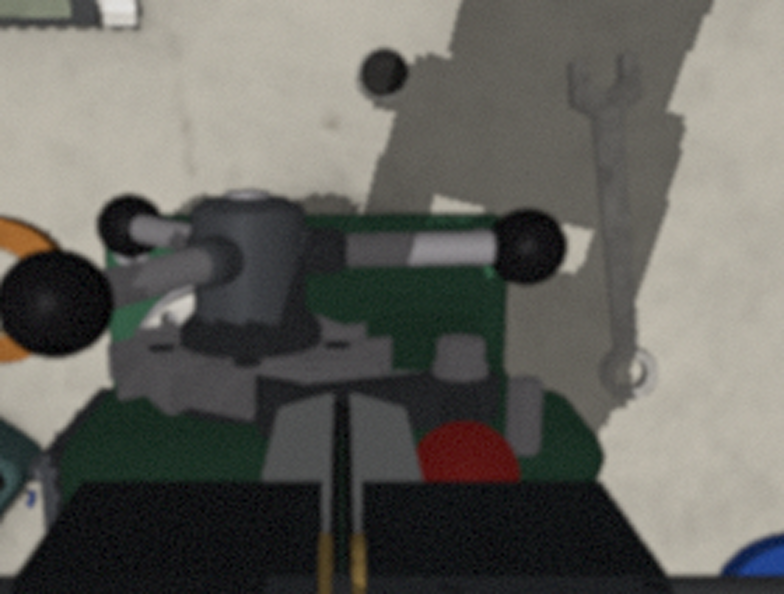

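The finger is touching the ball and the pawl is at about 0.1 rad. I continue.

```bash
python3 -m handwheel '[{"dx":0.001,"dy":0.007,"dz":0.002,"wx":0,"wy":0,"wz":0},{"dx":0.001,"dy":0.014,"dz":0.002,"wx":0,"wy":0,"wz":0},{"dx":0.001,"dy":0.021,"dz":0.002,"wx":0,"wy":0,"wz":0},{"dx":0.001,"dy":0.028,"dz":0.002,"wx":0,"wy":0,"wz":0},{"dx":0.001,"dy":0.035,"dz":0.002,"wx":0,"wy":0,"wz":0},{"dx":0.001,"dy":0.041,"dz":0.002,"wx":0,"wy":0,"wz":0},{"dx":0.001,"dy":0.046,"dz":0.002,"wx":0,"wy":0,"wz":0},{"dx":0.001,"dy":0.046,"dz":0.002,"wx":0,"wy":0,"wz":0}]'; python3 h.py 0 46 213; python3 pic.py a4;python3 pj.py | head -6
```

```text
clock: 6.75
position: [0.4999, 0.1416, 0.1747]
eef_rot: [[-0.969, -0.248, -0.0], [-0.248, 0.969, 0.0], [-0.0, 0.0, -1.0]]
force: [-0.2, -0.2, -0.6]
width: 0.0007
t 6.75 press mm [ -0.   45.4 213.4] F [-0.2 -0.2 -0.6] w 0.0007
d [-0.      0.0015  0.0009] rot [ 0.      0.     -0.0005]
ball 0 [334. 475.]
ball 0.1 [362. 477.]
ball 0.2 [390. 477.]
ball 0.4 [444. 474.]
ball 0.6 [493. 468.]
ball 0.72 [519. 462.]
```

View pics/a4.png

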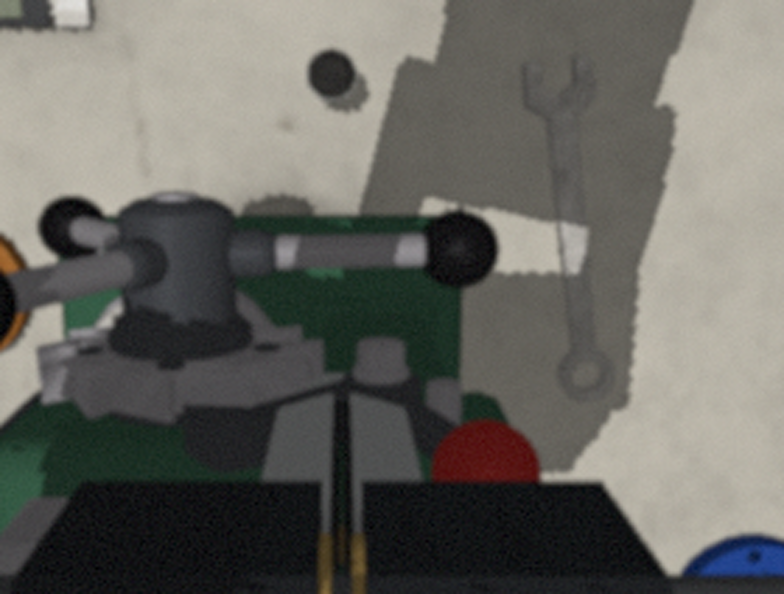

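The pawl is past the tipping point, with the ball at (486,465), about 0.57 rad. Its arm rises under the finger, so I go straight up to let it fall back.

```bash
python3 -m handwheel '[{"dx":0,"dy":0,"dz":-0.01,"wx":0,"wy":0,"wz":0},{"dx":0,"dy":0,"dz":-0.03,"wx":0,"wy":0,"wz":0},{"dx":0,"dy":0,"dz":-0.06,"wx":0,"wy":0,"wz":0},{"dx":0,"dy":0,"dz":-0.12,"wx":0,"wy":0,"wz":0},{"dx":0,"dy":0,"dz":-0.18,"wx":0,"wy":0,"wz":0},{"dx":0,"dy":0,"dz":-0.18,"wx":0,"wy":0,"wz":0}]'; python3 h.py -30 -85 280; python3 pic.py a5;python3 pj.py | head -7
```

```text
clock: 7.35
position: [0.5032, 0.1413, 0.2536]
eef_rot: [[-0.969, -0.248, 0.011], [-0.248, 0.969, 0.001], [-0.011, -0.002, -1.0]]
force: [1.1, -0.9, 0.9]
width: 0.0006
t 7.35 press mm [  2.7  44.4 292.3] F [ 1.1 -0.9  0.9] w 0.0006
d [ 0.0815 -0.3237  0.0306] rot [-0.0007  0.0034 -0.0006]
ball 0 [339. 357.]
ball 0.1 [358. 358.]
ball 0.2 [377. 358.]
ball 0.4 [415. 357.]
ball 0.6 [450. 354.]
ball 0.72 [468. 351.]
spoke0 [ 66. 240.]
```

View pics/a5.png

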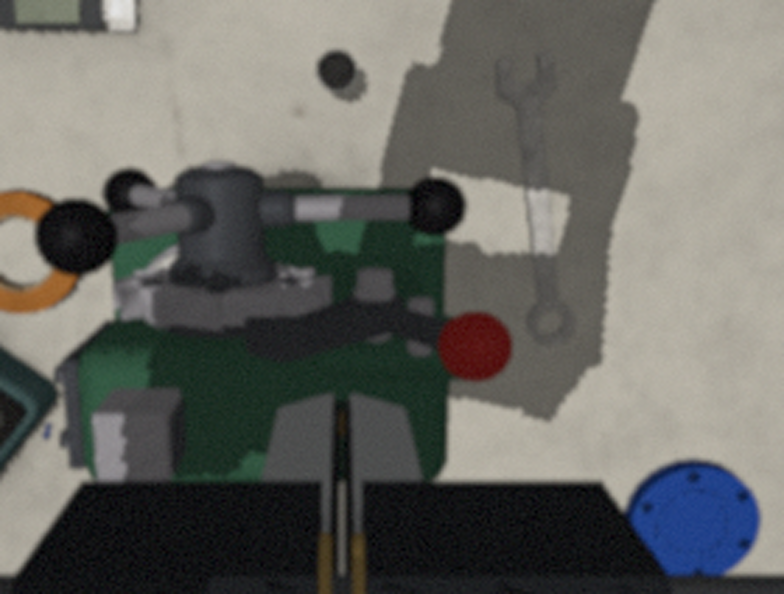

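The pawl lies back on its stop: the ball at (475,347) matches the predicted 0.72. Next is the -y side of the spoke ball.

```bash
python3 -m handwheel '[{"dx":0.02,"dy":-0.08,"dz":0,"wx":0,"wy":0,"wz":0},{"dx":0.04,"dy":-0.16,"dz":0,"wx":0,"wy":0,"wz":0},{"dx":0.06,"dy":-0.24,"dz":0,"wx":0,"wy":0,"wz":0},{"dx":0.08,"dy":-0.3,"dz":0.02,"wx":0,"wy":0,"wz":0},{"dx":0.08,"dy":-0.32,"dz":0.03,"wx":0,"wy":0,"wz":0},{"dx":0.08,"dy":-0.32,"dz":0.03,"wx":0,"wy":0,"wz":0},{"dx":0.08,"dy":-0.32,"dz":0.03,"wx":0,"wy":0,"wz":0}]'; python3 h.py -30 -80 207; python3 pic.py a6;python3 pj.py | head -7
```

```text
clock: 8.03
position: [0.5002, 0.0097, 0.2336]
eef_rot: [[-0.969, -0.247, -0.002], [-0.247, 0.969, 0.001], [0.002, 0.001, -1.0]]
force: [0.0, -0.2, 0.1]
width: 0.0008
t 8.03 press mm [-32.6 -82.4 272.3] F [ 0.  -0.2  0.1] w 0.0008
d [-0.0067  0.0058  0.1633] rot [ 0.0005 -0.0006 -0.0008]
ball 0 [842. 500.]
ball 0.1 [863. 501.]
ball 0.2 [883. 502.]
ball 0.4 [920. 500.]
ball 0.6 [949. 495.]
ball 0.72 [963. 490.]
spoke0 [545. 375.]
```

View pics/a6.png

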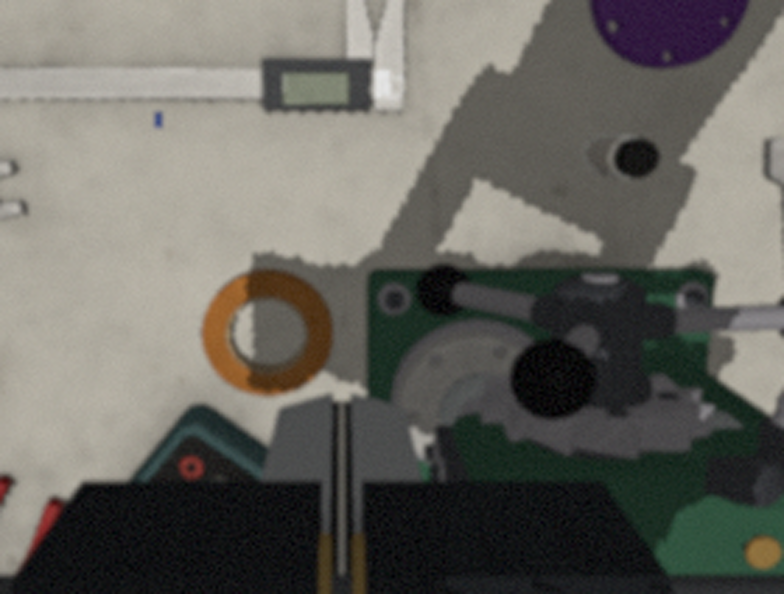

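```bash
python3 -m handwheel '[{"dx":-0.006,"dy":0.01,"dz":0.05,"wx":0,"wy":0,"wz":0},{"dx":-0.006,"dy":0.02,"dz":0.1,"wx":0,"wy":0,"wz":0},{"dx":-0.006,"dy":0.02,"dz":0.14,"wx":0,"wy":0,"wz":0},{"dx":-0.006,"dy":0.02,"dz":0.163,"wx":0,"wy":0,"wz":0},{"dx":-0.006,"dy":0.02,"dz":0.163,"wx":0,"wy":0,"wz":0},{"dx":-0.006,"dy":0.02,"dz":0.163,"wx":0,"wy":0,"wz":0},{"dx":-0.006,"dy":0.02,"dz":0.163,"wx":0,"wy":0,"wz":0}]'; python3 h.py -30 -50 207; python3 pic.py a7;python3 pj.py | tail -13 |head -3
```

```text
clock: 8.72
position: [0.5019, 0.0178, 0.1708]
eef_rot: [[-0.969, -0.248, 0.002], [-0.248, 0.969, -0.0], [-0.002, -0.001, -1.0]]
force: [-0.3, -0.8, 0.6]
width: 0.0008
t 8.72 press mm [-29.  -74.9 209.5] F [-0.3 -0.8  0.6] w 0.0008
d [0.0025 0.0623 0.0062] rot [-0.0003  0.0006 -0.0004]
spoke0 [581. 449.]
tcp 0.008 0 0 [345. 353.]
tcp 0.008 0 -0.03 [345. 389.]
```

View pics/a7.png

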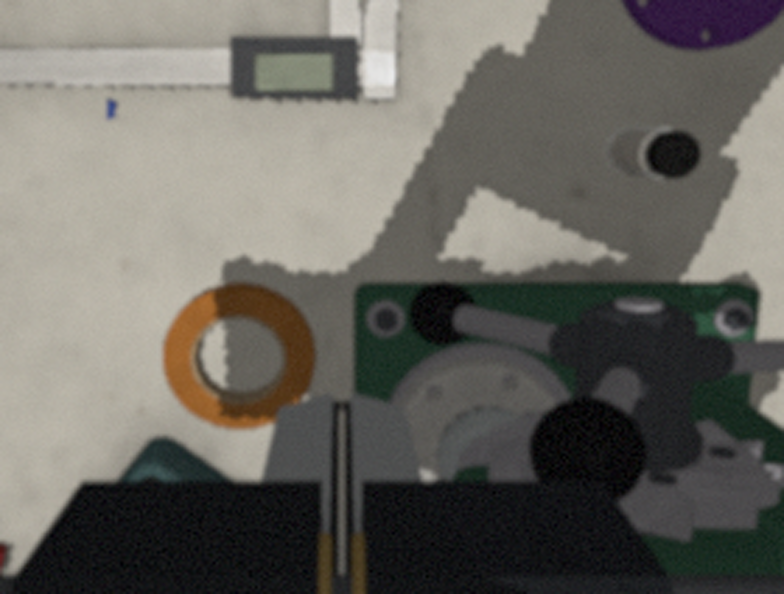

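```bash
python3 -m handwheel '[{"dx":0.002,"dy":0.02,"dz":0.006,"wx":0,"wy":0,"wz":0},{"dx":0.002,"dy":0.04,"dz":0.006,"wx":0,"wy":0,"wz":0},{"dx":0.002,"dy":0.052,"dz":0.006,"wx":0,"wy":0,"wz":0},{"dx":0.002,"dy":0.062,"dz":0.006,"wx":0,"wy":0,"wz":0},{"dx":0.002,"dy":0.072,"dz":0.006,"wx":0,"wy":0,"wz":0},{"dx":0.002,"dy":0.082,"dz":0.006,"wx":0,"wy":0,"wz":0},{"dx":0.002,"dy":0.092,"dz":0.006,"wx":0,"wy":0,"wz":0},{"dx":0.002,"dy":0.102,"dz":0.006,"wx":0,"wy":0,"wz":0},{"dx":0.002,"dy":0.112,"dz":0.006,"wx":0,"wy":0,"wz":0},{"dx":0.002,"dy":0.112,"dz":0.006,"wx":0,"wy":0,"wz":0}]'; python3 h.py -30 -20 207; python3 pic.py a8
cat > pj2.py <<'E'
from h import *
r=ctrl.read_camera("wrist");K=r["camera_matrix"]
def px(w):
    q=np.array(r["attitude"]).T@(w-r["origin"]);u=np.array([K[0,2]+K[0,0]*q[0]/-q[2],K[1,2]-K[1,1]*q[1]/-q[2]]);return ((u-[200,120])*[2.8,2.7]).round()
for w in (0,.03,.2,.3,.36,.4,.44,.48,.52,.56): print(w,*[px(press(P,spoke(w,k))) for k in (0,1,-1)])
E
python3 pj2.py
```

```text
clock: 9.65
position: [0.489, 0.0616, 0.167]
eef_rot: [[-0.969, -0.248, -0.0], [-0.248, 0.969, 0.001], [-0.0, 0.001, -1.0]]
force: [1.2, -1.8, 1.7]
width: 0.0009
t 9.65 press mm [-30.6 -29.3 205.7] F [ 1.2 -1.8  1.7] w 0.0009
d [-0.0014  0.0233 -0.0033] rot [ 0.0002  0.     -0.0005]
0 [333. 464.] [734. 361.] [302. 319.]
0.03 [344. 466.] [730. 359.] [296. 320.]
0.2 [410. 474.] [703. 348.] [264. 325.]
0.3 [450. 476.] [685. 342.] [247. 329.]
0.36 [475. 477.] [674. 339.] [237. 332.]
0.4 [492. 478.] [666. 337.] [231. 334.]
0.44 [509. 478.] [658. 335.] [225. 336.]
0.48 [525. 478.] [650. 333.] [219. 338.]
0.52 [541. 477.] [642. 331.] [213. 340.]
0.56 [557. 476.] [634. 329.] [207. 342.]
```

View pics/a8.png

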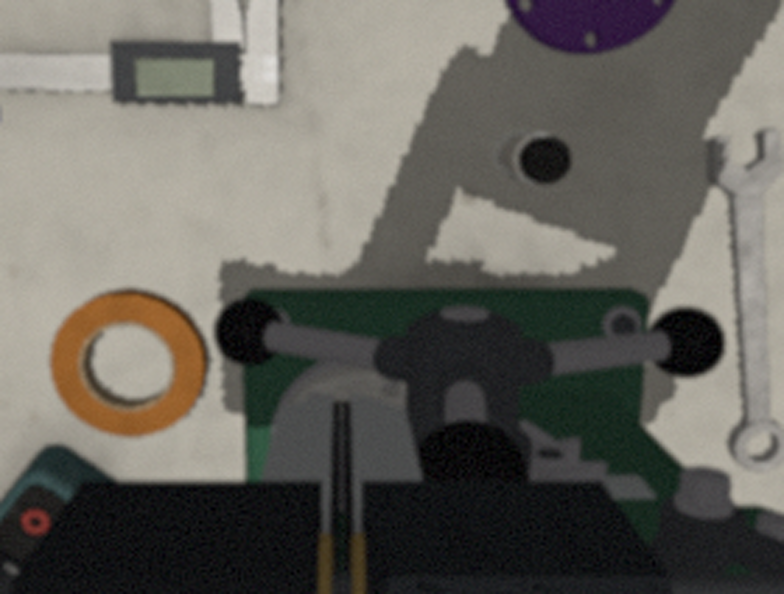

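The wheel is at about 0.33 (balls at (471,475), (686,342) and (249,331)). About 10.5 mm more brings it to roughly 0.475.

```bash
python3 -m handwheel '[{"dx":0,"dy":0.006,"dz":0,"wx":0,"wy":0,"wz":0},{"dx":0,"dy":0.012,"dz":0,"wx":0,"wy":0,"wz":0},{"dx":0,"dy":0.018,"dz":0,"wx":0,"wy":0,"wz":0},{"dx":0,"dy":0.023,"dz":0,"wx":0,"wy":0,"wz":0},{"dx":0,"dy":0.026,"dz":0,"wx":0,"wy":0,"wz":0},{"dx":0,"dy":0.026,"dz":0,"wx":0,"wy":0,"wz":0},{"dx":0,"dy":0.026,"dz":0,"wx":0,"wy":0,"wz":0}]'; python3 h.py -30 -19 207; python3 pic.py a9;python3 pj2.py | tail -6
```

```text
clock: 10.33
position: [0.4865, 0.0712, 0.1669]
eef_rot: [[-0.969, -0.248, -0.0], [-0.248, 0.969, 0.001], [0.0, 0.001, -1.0]]
force: [-0.1, -2.0, 2.1]
width: 0.0004
t 10.33 press mm [-30.5 -19.4 205.6] F [-0.1 -2.   2.1] w 0.0004
d [-0.0013  0.0011 -0.0034] rot [ 0.0002 -0.     -0.0006]
0.36 [421. 477.] [640. 338.] [205. 332.]
0.4 [437. 477.] [633. 336.] [198. 334.]
0.44 [454. 477.] [625. 334.] [192. 336.]
0.48 [470. 477.] [618. 332.] [186. 338.]
0.52 [487. 476.] [610. 330.] [180. 340.]
0.56 [503. 476.] [602. 329.] [174. 342.]
```

View pics/a9.png

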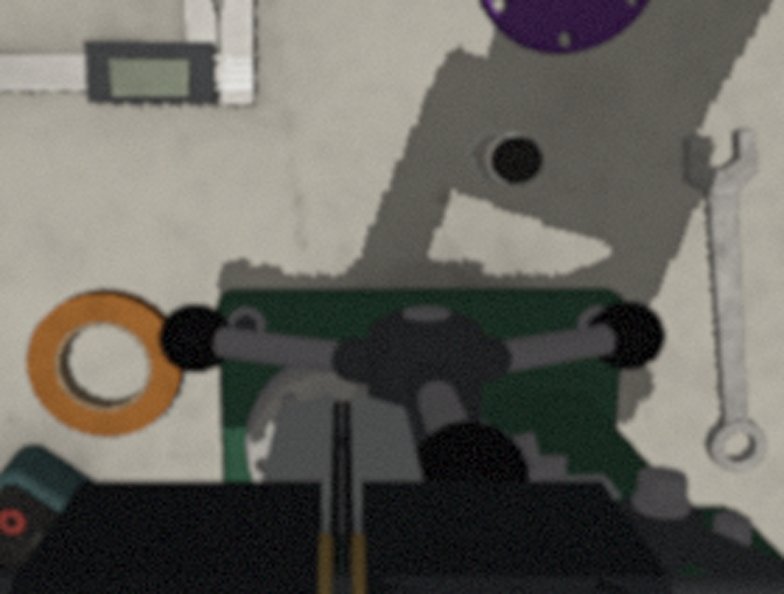

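The wheel reads about 0.46 (balls at (474,475), (630,335), (195,338)), inside the wanted band. I back off, go up, and cross over to the pawl's +y side.

```bash
python3 -m handwheel '[{"dx":0,"dy":-0.02,"dz":0,"wx":0,"wy":0,"wz":0},{"dx":0,"dy":-0.06,"dz":0,"wx":0,"wy":0,"wz":0},{"dx":0,"dy":-0.06,"dz":-0.06,"wx":0,"wy":0,"wz":0},{"dx":0,"dy":-0.06,"dz":-0.14,"wx":0,"wy":0,"wz":0},{"dx":0,"dy":-0.06,"dz":-0.2,"wx":0,"wy":0,"wz":0},{"dx":0,"dy":-0.06,"dz":-0.2,"wx":0,"wy":0,"wz":0}]'; python3 h.py 0 130 280
```

```text
clock: 10.93
position: [0.4952, 0.0472, 0.2524]
eef_rot: [[-0.969, -0.247, 0.008], [-0.247, 0.969, -0.0], [-0.008, -0.002, -1.0]]
force: [-0.1, 0.3, 0.8]
width: 0.0004
t 10.93 press mm [-28.4 -44.7 291.1] F [-0.1  0.3  0.8] w 0.0004
d [-0.07    0.437   0.0273] rot [-0.0007  0.0026 -0.0007]
```

```bash
python3 -m handwheel '[{"dx":-0.02,"dy":0.09,"dz":0,"wx":0,"wy":0,"wz":0},{"dx":-0.04,"dy":0.18,"dz":0,"wx":0,"wy":0,"wz":0},{"dx":-0.06,"dy":0.27,"dz":0,"wx":0,"wy":0,"wz":0},{"dx":-0.072,"dy":0.36,"dz":0,"wx":0,"wy":0,"wz":0},{"dx":-0.072,"dy":0.43,"dz":0.01,"wx":0,"wy":0,"wz":0},{"dx":-0.072,"dy":0.437,"dz":0.02,"wx":0,"wy":0,"wz":0},{"dx":-0.072,"dy":0.437,"dz":0.02,"wx":0,"wy":0,"wz":0},{"dx":-0.072,"dy":0.437,"dz":0.02,"wx":0,"wy":0,"wz":0}]'; python3 h.py 0 130 213; python3 pic.py b1;python3 pj.py | head -7;python3 pj2.py | tail -5
```

```text
clock: 11.6
position: [0.4767, 0.2235, 0.2378]
eef_rot: [[-0.969, -0.248, -0.002], [-0.248, 0.969, -0.001], [0.002, -0.0, -1.0]]
force: [0.3, -1.2, 0.1]
width: 0.0003
t 11.6 press mm [ -2.  130.5 276.5] F [ 0.3 -1.2  0.1] w 0.0003
d [-0.0053 -0.0013  0.1588] rot [-0.     -0.0007 -0.0006]
ball 0 [ -6. 386.]
ball 0.1 [ 13. 387.]
ball 0.2 [ 33. 387.]
ball 0.4 [ 75. 386.]
ball 0.6 [116. 382.]
ball 0.72 [139. 379.]
spoke0 [-281.  263.]
0.4 [-187.  266.] [169. 218.] [-179.  218.]
0.44 [-175.  266.] [166. 217.] [-187.  219.]
0.48 [-163.  266.] [163. 216.] [-195.  219.]
0.52 [-151.  266.] [160. 216.] [-203.  220.]
0.56 [-138.  265.] [157. 215.] [-211.  221.]
```

View pics/b1.png

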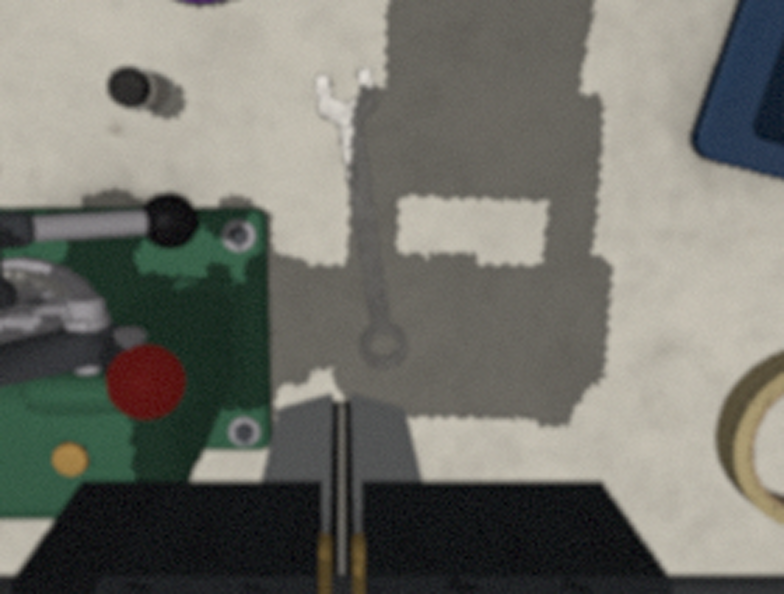

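The red ball at (146,381) is still lying back, and the fingers are clear on its +y side. I descend and push to -y.

```bash
python3 -m handwheel '[{"dx":-0.004,"dy":0,"dz":0.05,"wx":0,"wy":0,"wz":0},{"dx":-0.004,"dy":0,"dz":0.1,"wx":0,"wy":0,"wz":0},{"dx":-0.004,"dy":0,"dz":0.14,"wx":0,"wy":0,"wz":0},{"dx":-0.004,"dy":0,"dz":0.158,"wx":0,"wy":0,"wz":0},{"dx":-0.004,"dy":-0.02,"dz":0.158,"wx":0,"wy":0,"wz":0},{"dx":-0.004,"dy":-0.035,"dz":0.158,"wx":0,"wy":0,"wz":0},{"dx":-0.004,"dy":-0.05,"dz":0.158,"wx":0,"wy":0,"wz":0},{"dx":-0.004,"dy":-0.05,"dz":0.158,"wx":0,"wy":0,"wz":0},{"dx":-0.004,"dy":-0.05,"dz":0.158,"wx":0,"wy":0,"wz":0}]'; python3 h.py 0 78 213; python3 pic.py b2
```

```text
clock: 12.5
position: [0.4846, 0.2047, 0.1771]
eef_rot: [[-0.969, -0.246, 0.002], [-0.246, 0.969, 0.0], [-0.002, -0.0, -1.0]]
force: [-0.2, 0.5, 0.1]
width: 0.0009
t 12.5 press mm [  0.8 110.4 215.8] F [-0.2  0.5  0.1] w 0.0009
d [ 0.0018 -0.0809  0.0069] rot [-0.      0.0007 -0.001 ]
```

View pics/b2.png

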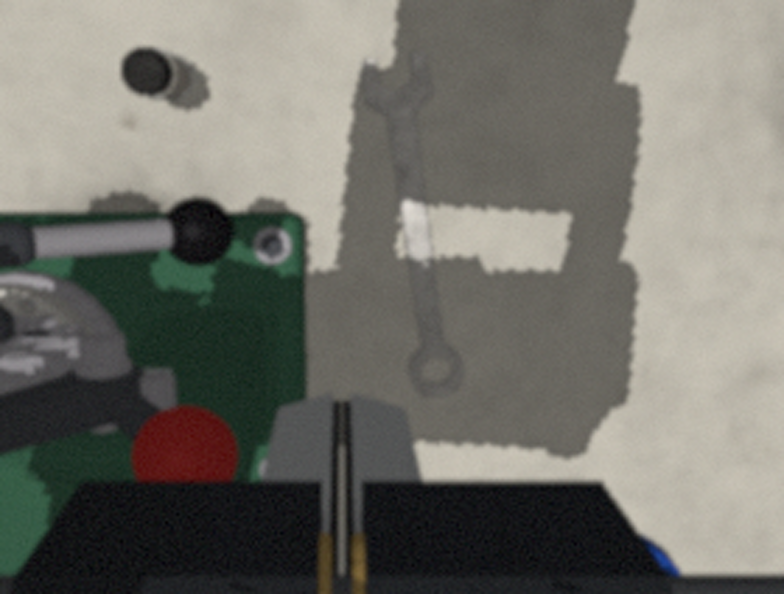

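```bash
python3 -m handwheel '[{"dx":0.001,"dy":-0.01,"dz":0.004,"wx":0,"wy":0,"wz":0},{"dx":0.001,"dy":-0.018,"dz":0.004,"wx":0,"wy":0,"wz":0},{"dx":0.001,"dy":-0.026,"dz":0.004,"wx":0,"wy":0,"wz":0},{"dx":0.001,"dy":-0.034,"dz":0.004,"wx":0,"wy":0,"wz":0},{"dx":0.001,"dy":-0.042,"dz":0.004,"wx":0,"wy":0,"wz":0},{"dx":0.001,"dy":-0.05,"dz":0.004,"wx":0,"wy":0,"wz":0},{"dx":0.001,"dy":-0.058,"dz":0.004,"wx":0,"wy":0,"wz":0},{"dx":0.001,"dy":-0.066,"dz":0.004,"wx":0,"wy":0,"wz":0},{"dx":0.001,"dy":-0.073,"dz":0.004,"wx":0,"wy":0,"wz":0},{"dx":0.001,"dy":-0.078,"dz":0.004,"wx":0,"wy":0,"wz":0}]'; python3 h.py 0 78 213; python3 pic.py b3; python3 pj.py | head -6
```

```text
clock: 13.38
position: [0.4911, 0.1744, 0.1742]
eef_rot: [[-0.969, -0.247, -0.0], [-0.247, 0.969, -0.0], [0.0, -0.0, -1.0]]
force: [0.4, -0.1, 0.2]
width: 0.0005
t 13.38 press mm [ -0.3  79.4 212.9] F [ 0.4 -0.1  0.2] w 0.0005
d [-0.0008 -0.0035 -0.0002] rot [-0.     -0.     -0.0007]
ball 0 [146. 478.]
ball 0.1 [173. 480.]
ball 0.2 [201. 480.]
ball 0.4 [256. 477.]
ball 0.6 [309. 471.]
ball 0.72 [338. 465.]
```

View pics/b3.png

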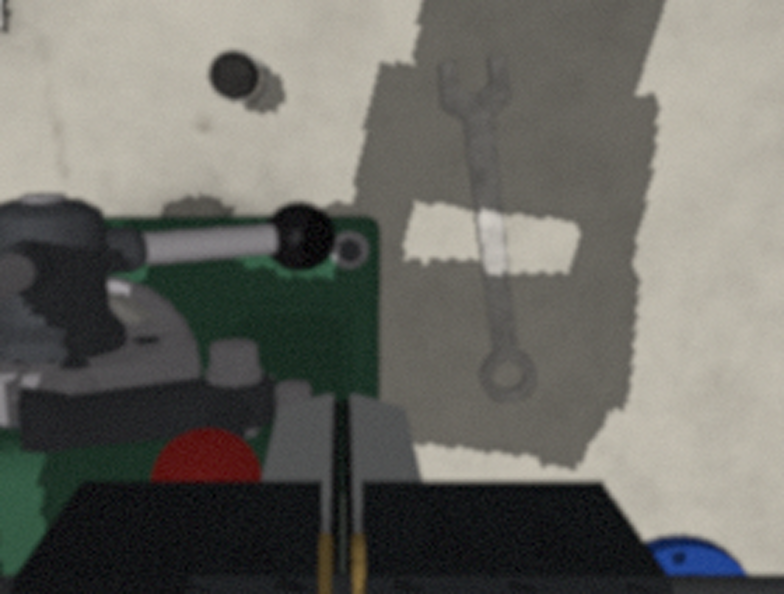

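The pawl is at about 0.2 and still beside the finger. I let it down a little further, not as far as the engaged position.

```bash
python3 -m handwheel '[{"dx":0,"dy":-0.006,"dz":0,"wx":0,"wy":0,"wz":0},{"dx":0,"dy":-0.012,"dz":0,"wx":0,"wy":0,"wz":0},{"dx":0,"dy":-0.018,"dz":0,"wx":0,"wy":0,"wz":0},{"dx":0,"dy":-0.018,"dz":0,"wx":0,"wy":0,"wz":0},{"dx":0,"dy":-0.018,"dz":0,"wx":0,"wy":0,"wz":0}]'; python3 h.py 0 78 213; python3 pic.py b4; python3 pj.py | head -3
```

```text
clock: 13.9
position: [0.4929, 0.1677, 0.1743]
eef_rot: [[-0.969, -0.247, 0.0], [-0.247, 0.969, 0.0], [-0.0, 0.0, -1.0]]
force: [-0.3, 0.4, -0.2]
width: 0.0006
t 13.9 press mm [ -0.3  72.5 213. ] F [-0.3  0.4 -0.2] w 0.0006
d [-0.0008  0.0138 -0.0001] rot [ 0.      0.     -0.0007]
ball 0 [183. 478.]
ball 0.1 [210. 480.]
ball 0.2 [238. 480.]
```

View pics/b4.png

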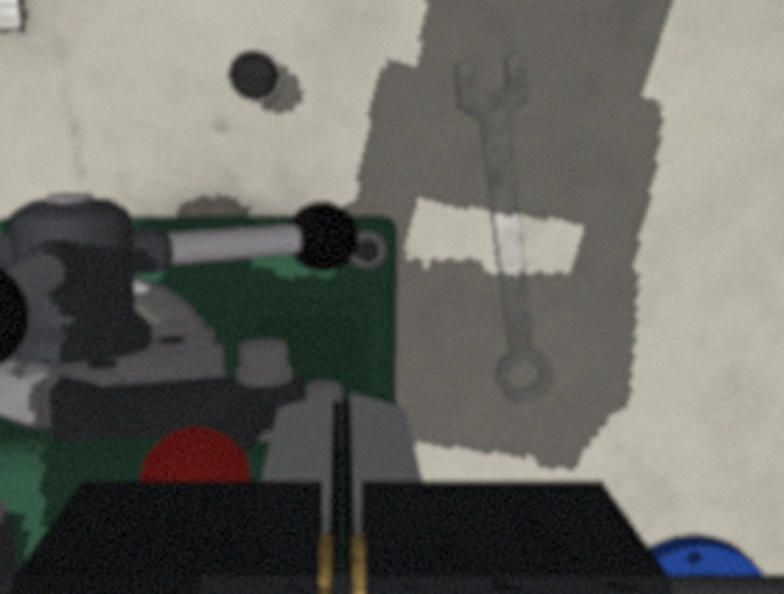

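The pawl has dropped: the ball at (196,475) has left the finger and sits near 0. I retreat to +y, then up, and check.

```bash
python3 -m handwheel '[{"dx":0,"dy":0.04,"dz":0,"wx":0,"wy":0,"wz":0},{"dx":0,"dy":0.1,"dz":0,"wx":0,"wy":0,"wz":0},{"dx":0,"dy":0.12,"dz":-0.06,"wx":0,"wy":0,"wz":0},{"dx":0,"dy":0.12,"dz":-0.15,"wx":0,"wy":0,"wz":0},{"dx":0,"dy":0.12,"dz":-0.2,"wx":0,"wy":0,"wz":0},{"dx":0.05,"dy":0.06,"dz":-0.25,"wx":0,"wy":0,"wz":0},{"dx":0.1,"dy":-0.03,"dz":-0.28,"wx":0,"wy":0,"wz":0},{"dx":0.1,"dy":-0.1,"dz":-0.28,"wx":0,"wy":0,"wz":0},{"dx":0.1,"dy":-0.1,"dz":-0.28,"wx":0,"wy":0,"wz":0},{"dx":0.1,"dy":-0.1,"dz":-0.28,"wx":0,"wy":0,"wz":0}]'; python3 h.py -45 20 300; python3 pic.py b5; python3 pj.py | head -4;python3 pj2.py
```

```text
clock: 14.83
position: [0.4641, 0.1184, 0.2865]
eef_rot: [[-0.969, -0.245, 0.001], [-0.245, 0.969, 0.0], [-0.001, 0.0, -1.0]]
force: [0.1, 0.6, 0.6]
width: 0.0005
t 14.83 press mm [-40.5  31.8 325.2] F [0.1 0.6 0.6] w 0.0005
d [ 0.0112 -0.0297  0.0631] rot [ 0.      0.0002 -0.0014]
ball 0 [378. 457.]
ball 0.1 [394. 458.]
ball 0.2 [410. 458.]
ball 0.4 [442. 457.]
0 [138. 355.] [448. 307.] [174. 283.]
0.03 [144. 356.] [447. 306.] [170. 284.]
0.2 [180. 359.] [437. 300.] [145. 287.]
0.3 [203. 360.] [430. 297.] [131. 290.]
0.36 [217. 360.] [425. 295.] [123. 291.]
0.4 [227. 361.] [421. 294.] [117. 292.]
0.44 [236. 361.] [417. 293.] [112. 293.]
0.48 [246. 361.] [413. 292.] [108. 295.]
0.52 [256. 360.] [408. 290.] [103. 296.]
0.56 [266. 360.] [404. 289.] [ 98. 297.]
```

View pics/b5.png

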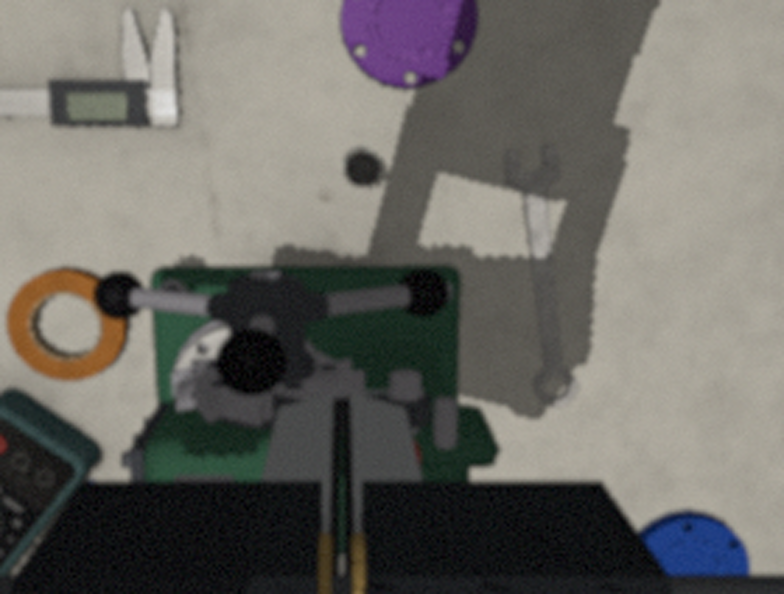

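The wheel reads about 0.45. I move the arm away for a clear view from the fixed cameras.

```bash
python3 -m handwheel '[{"dx":0.03,"dy":0.08,"dz":0,"wx":0,"wy":0,"wz":0},{"dx":0.06,"dy":0.17,"dz":0,"wx":0,"wy":0,"wz":0},{"dx":0.09,"dy":0.26,"dz":0,"wx":0,"wy":0,"wz":0},{"dx":0.12,"dy":0.35,"dz":0,"wx":0,"wy":0,"wz":0},{"dx":0.15,"dy":0.44,"dz":0,"wx":0,"wy":0,"wz":0},{"dx":0.18,"dy":0.53,"dz":0,"wx":0,"wy":0,"wz":0},{"dx":0.2,"dy":0.62,"dz":0,"wx":0,"wy":0,"wz":0},{"dx":0.2,"dy":0.71,"dz":0,"wx":0,"wy":0,"wz":0},{"dx":0.2,"dy":0.75,"dz":0,"wx":0,"wy":0,"wz":0},{"dx":0.2,"dy":0.75,"dz":0,"wx":0,"wy":0,"wz":0}]'
python3 - <<'E'
from h import *
import cv2
r=ctrl.read_camera("top")["pixels"];a=r[165:290,225:365];cv2.imwrite("pics/top9c.png",cv2.resize(a,None,fx=5,fy=5,interpolation=cv2.INTER_CUBIC)[:600])
r=ctrl.read_camera("side")["pixels"];a=r[220:370,250:410];cv2.imwrite("pics/side9c.png",cv2.resize(a,None,fx=4,fy=4,interpolation=cv2.INTER_CUBIC))
T=lambda u:((u-[225,165]+.5)*5-.5).round(); S=lambda u:((u-[250,220]+.5)*4-.5).round()
for t in (0,.05,.1,.2): print("ball",t,T(proj("top",press(P,ball(t)))),S(proj("side",press(P,ball(t)))))
for w in (.36,.4,.44,.48,.52,.56): print(w,[T(proj("top",press(P,spoke(w,k)))).tolist() for k in (0,1,-1)],[S(proj("side",press(P,spoke(w,k)))).tolist() for k in (0,1)])
E
```

```text
clock: 15.82
position: [0.3099, 0.393, 0.2855]
eef_rot: [[-0.967, -0.254, -0.002], [-0.254, 0.967, -0.0], [0.002, 0.0, -1.0]]
force: [-0.4, -0.1, 0.1]
width: 0.0004
ball 0 [247. 188.] [334. 163.]
ball 0.05 [241. 189.] [338. 165.]
ball 0.1 [234. 190.] [343. 168.]
ball 0.2 [221. 194.] [351. 174.]
0.36 [[397.0, 233.0], [236.0, 382.0], [535.0, 307.0]] [[295.0, 70.0], [405.0, 260.0]]
0.4 [[389.0, 235.0], [240.0, 383.0], [539.0, 304.0]] [[299.0, 73.0], [403.0, 261.0]]
0.44 [[381.0, 237.0], [244.0, 384.0], [542.0, 301.0]] [[304.0, 77.0], [400.0, 261.0]]
0.48 [[374.0, 239.0], [248.0, 385.0], [546.0, 297.0]] [[309.0, 80.0], [398.0, 262.0]]
0.52 [[366.0, 241.0], [253.0, 386.0], [549.0, 294.0]] [[314.0, 84.0], [395.0, 262.0]]
0.56 [[358.0, 244.0], [257.0, 387.0], [552.0, 291.0]] [[319.0, 88.0], [392.0, 262.0]]
```

View pics/top9c.png

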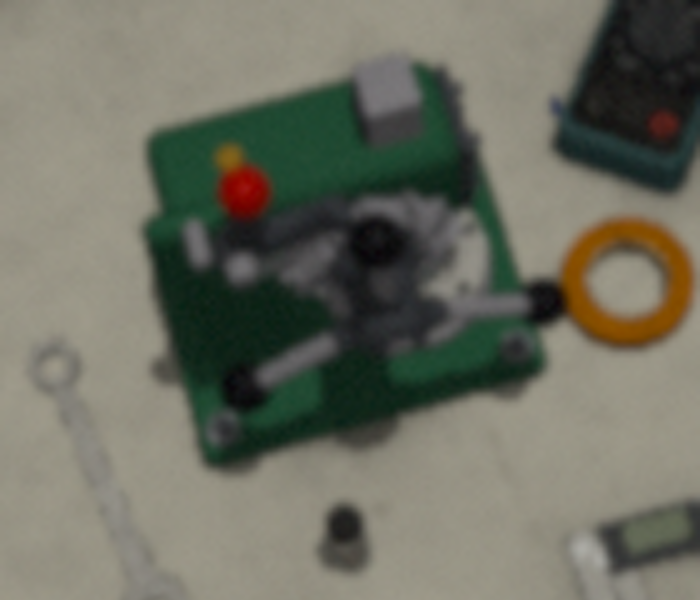

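View pics/side9c.png

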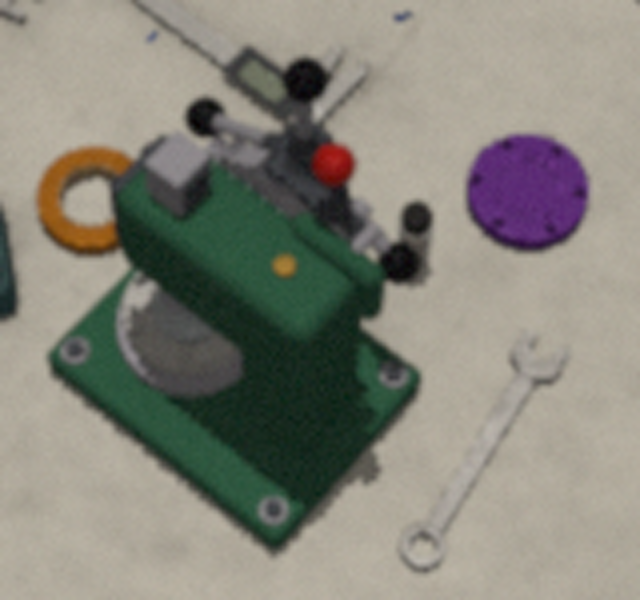

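Pawl ball positions match the first pictures to within 2 px (about 0.02 rad). The wheel is at about 0.455, and the bystanders are at their starting pixels. Handing in.

```bash
python3 -c "
from plant import ctrl
print(ctrl.close_job(), ctrl.observe()['clock'])"
```

```text
the job is handed in; nothing more can be done
the job is handed in; nothing more can be done
```

The press is eased by one notch and handed in, at about 16 s of the 51 s allowed. With closed fingertips I flipped the pawl back onto its stop, pushed the upper spoke ball until the wheel had turned about one notch, and flipped the pawl down again. No verdict was reported.

**Last checks (top and side cameras, arm clear of the press):**
- **Wheel:** about 0.455 rad (single-ball readings 0.45 to 0.475), inside the 0.36 to 0.61 limits.
- **Pawl:** within about 0.02 rad of its starting engaged position.
- **Bystanders:** spanner, tape roll and vial are at their starting pixels, and the flange shows no movement.
- **Forces:** no more than about 3 N in the readings at the end of each move.

**What disagreed or was not checked:**
- **Fingertip position:** the visible fingertips end about 39 mm short of the reported TCP, although the TCP is said to lie at their very end. Because of this the first push passed over the pawl ball without touching it, and I then worked from the measured tip.
- **Wrist camera:** its sideways readings were about 1.5 to 2 mm off my fitted model.
- **Pad force:** I could not measure the pad's force on the flange directly. I infer that it still presses from the wheel angle, which is well short of the 0.8 rad where the pad leaves.

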